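# Lock out the cartridge manifold and pull its spent cartridges

## Robot

A 6-joint arm with a two-finger parallel gripper is mounted at the origin on a cart in front of the work surface, level with it; the furniture and walls round the work are solid. World frame = base frame: x ahead of the robot, y to its left, z up, the work surface at z = 0. Lengths are in m, angles in degrees, forces in N, time in s.
With the tool pointing down it reaches from about 0.325 to 0.775 m from the base axis. Payload 5.5 kg.
Tool frame: the origin (TCP) lies at the centre of the arm's flange, where the gripper is bolted on; the fingertips stand 182 mm ahead of it and the grasp point (between the pads) lies 163 mm ahead of it; z points along the fingers, y is the line along which they close (so a half turn about z gives the same grasp; the last joint's range is limited). The gripper opens to 88 mm and grips with 3 to 60 N. Pads are 20 mm wide; open, the fingers measure 115 mm over their backs; the gripper's body (75 mm by 178 mm) begins 61 mm behind the grasp point.
Start: joints at [69.173, 5.22, 70.514, -0, 104.267, -3.249], TCP at [0.181, 0.572, 0.405] pointing down, gripper open.
Joint ranges: [-164.24, 164.24], [-49.07, 125.15], [9.68, 141.18], [-86.29, 266.29], [3.28, 154.24], [-151.56, 151.56]. Speed limits (degrees/s): [147.25, 147.25, 172.46, 180, 180, 180].

## Interface

Orientations are given as [roll, pitch, yaw] about the fixed x, y, z axes, in that order (R = Rz(yaw) Ry(pitch) Rx(roll)).
In Python, from station import r gives the robot as it stands. The module is installed in compiled form; this text tells all that it offers. Calls block until the motion is done:
- r.reach(position, orientation): joint-space move of the TCP to a pose.
- r.servo_line(position, rotation=None, speed=0.15): straight line of the TCP; rotation=None keeps the orientation; speed is the mean speed in m/s.
- r.move_joints(angles): joint-space move.
- r.let_go() and r.grab(squeeze=None): open the fingers fully, or close them until they stop; squeeze is the grip in N (None keeps the last).
- r.wait(seconds).
- r.inverse_kinematics(position, orientation): joint angles nearest the present ones, or None.
- r.sense(): the state.
- r.snapshot(name): name is "side" or "top" or "wrist"; returns a dict with "frame" (384x512x3 uint8, red, green, blue), "fx", "fy", "cx", "cy" (pixels), "R" (3x3) and "t" (3): a world point X has camera coordinates R X + t. Camera axes: x right, y down, z forward; pixel columns grow to the right and rows downward; lengths in m; the calibration is good to about 2 mm. A picture is of the moment at which its call begins. There is no depth.
A pose or a line that the arm cannot do raises r.IKError and nothing moves.
- r.hand_in(): hands the job in; it is judged then, once.
The state is a dict: "clock": time; "joints": joint angles; "joint_vel": joint speeds; "joint_torque": joint torques, N m; "tcp_pos": TCP position; "orientation": TCP orientation; "contact_force": force on the tool from outside, world axes, zero at the start; "torque": the same for the moment, N m; "opening": finger opening in m; "gripper_force": force on a finger pad.
Only numpy, scipy, OpenCV 4.12 (cv2) and the standard library are available. Lean on these libraries where they do the work, as an engineer would, in place of code of your own. Each camera call takes 0.05 s, during which the arm holds its last target. There are 200 camera calls.

## Task

Lock the cartridge manifold out before touching its cartridges: push the tapered drift straight down through the hole in the slide plate and the offset hole beneath it until its collar sits down on the plate, so that the plate is drawn into line, and leave it there. Then press every spent cartridge down until its catch lets go and it springs up, pull it free without wrenching it against the catch, and put it in the white tray. Leave the timer, the beaker and the rubber bulb where they stand.

Things in the scene. Friction and masses are not known exactly. Their poses are not given: they have to be found in the camera images.
- manifold: white cartridge block fixed to the bench, 76 deep (x -28 to +48), 254 long (y -125 to +129), top 65 high; origin on the bench, +x to its back, +y along the row to the lock-out end. Four 32 x 32 pockets at x = 0, y = +35, -9, -53, -97. At the +y end a grey bridge plate (z 50 to 65, open below) has the fixed lock hole; the aluminium slide plate lies on it between steel rails 76 high
- base_hole (a point): centre of the mouth of the fixed lock hole (15 diameter, 15 deep, right through) at the top of the bridge plate, 65 above the bench, just under the slide plate; its axis is vertical
- slide_hole (a point): centre of the mouth of the hole in the slide plate (15 diameter, 10 deep, through), on its upper face, 75 above the bench. At the start 3 to 5 off the fixed hole, to the manifold's front (-x)
- slide (a joint): the slide plate's position in m: 0 when its hole is exactly in line with the fixed hole, positive when it stands to the front (manifold -x). It moves only along the manifold's x, drags with about 3 N of friction and stays where it is left; travel +-9 mm
- drift: tapered steel drift with red grip, upright, point down, in a wooden stand. Origin at the centre of its collar's underside, +z up its axis. Below: 20 of straight shank, 14 diameter, then 40 of taper to a 3 diameter tip (60 below the origin). Collar 28 diameter, 6 thick; red grip 22 diameter, 6 to 50 above the origin. 0.12 kg
- stand: light wooden drift stand fixed to the bench: 50 x 50 top, 72 high, foot 80 x 60, with a 16 hole in which the drift hangs by its collar; origin under its centre
- tray: white plastic tray on a grey base, loose, 170 (x) x 200 (y) outside, 38 high, walls 4 thick, inner floor 10 above its underside; origin at the centre of its underside. 0.9 kg; it may be knocked aside
- pocket0 (a point): centre of the mouth of pocket 0, 65 above the bench. In each pocket a catch holds the cartridge by its lug against a 5 N spring. Pressing its top 6 to 8 further down (up to 15 N; it bottoms at 9) opens the catch, which stays open; let go, the cartridge springs up 22, to stand 34 above the block, and lifts straight out. Pockets are 44 apart: grip front to back (manifold x)
- pocket1 (a point): centre of the mouth of pocket 1, 65 above the bench, at y = -9 on the manifold; works like pocket0
- pocket2 (a point): centre of the mouth of pocket 2, 65 above the bench, at y = -53 on the manifold; works like pocket0
- pocket3 (a point): centre of the mouth of pocket 3, 65 above the bench, at y = -97 on the manifold; works like pocket0
- cartridge0: spent cartridge in pocket 0 (absent in some starts): white square body with blue cap, 30 x 30, 64 tall, 0.09 kg; origin at the centre of its underside, +z up. A 10 wide lug stands 8 out of its back (+x) face, 20 to 28 above its underside. Latched, its underside is 13 above the bench, its top 12 above the block
- cartridge1: spent cartridge in pocket 1 (absent in some starts): white square body with blue cap, 30 x 30, 64 tall, 0.09 kg; origin at the centre of its underside, +z up. A 10 wide lug stands 8 out of its back (+x) face, 20 to 28 above its underside. Latched, its underside is 13 above the bench, its top 12 above the block
- cartridge2: spent cartridge in pocket 2 (absent in some starts): white square body with blue cap, 30 x 30, 64 tall, 0.09 kg; origin at the centre of its underside, +z up. A 10 wide lug stands 8 out of its back (+x) face, 20 to 28 above its underside. Latched, its underside is 13 above the bench, its top 12 above the block
- cartridge3: spent cartridge in pocket 3 (absent in some starts): white square body with blue cap, 30 x 30, 64 tall, 0.09 kg; origin at the centre of its underside, +z up. A 10 wide lug stands 8 out of its back (+x) face, 20 to 28 above its underside. Latched, its underside is 13 above the bench, its top 12 above the block
- timer: white kitchen-type timer lying flat, 60 x 66 x 18; origin at the centre of its underside. A bystander, loose
- beaker: small empty glass beaker, 53 across, 68 tall; origin at the centre of its underside. A bystander, loose
- bulb: dark red rubber pipette bulb, 56 across, 82 tall; origin at the centre of its underside. A bystander, loose

How it is judged:
By the outcome, as a careful person would: the job done as asked, in the order asked, and still so for the second after the job is handed in, with the robot touching nothing.
Of cartridge0, cartridge1, cartridge2, cartridge3 only 3 to 4 are there at a start; the rules pass over those that are not, and their reading is None.
At some moment in a run one of tray may be knocked a few centimetres aside while the robot is not near it.
It also fails if it takes over 210 s, if anything falls off the work surface, if the arm or the gripper's body presses on something with over 40 N, if the wrist force passes 120 N, or if a joint passes its speed limit or range.

## Working session

There is one attempt and no reset: what is moved stays moved. The work goes in short steps, each a Python script; the robot and the scene stay as the last script left them, time stands still between calls to the robot, and variables do not carry over. Pictures are saved under pics/ and viewed, at most 14 in all, crops included, and the job is handed in when it is done.

```bash
mkdir -p pics; cat > h.py <<'E'
import numpy as np, cv2
from station import r
def snap(n,f=None):
    s=r.snapshot(n)
    if f: cv2.imwrite(f'pics/{f}.png',cv2.cvtColor(s['frame'],cv2.COLOR_RGB2BGR))
    return s
def ray(s,u,v,z):
    d=np.array([(u-s['cx'])/s['fx'],(v-s['cy'])/s['fy'],1.]);R=np.array(s['R']);t=np.array(s['t'])
    c=-R.T@t; w=R.T@d
    return c+w*(z-c[2])/w[2]
def proj(s,X):
    p=np.array(s['R'])@np.array(X)+np.array(s['t']); return s['fx']*p[0]/p[2]+s['cx'],s['fy']*p[1]/p[2]+s['cy']
def cam(s): return -np.array(s['R']).T@np.array(s['t'])
E
python3 - <<'E'
from h import *
import pickle
d={}
for n in('top','side','wrist'):
    d[n]=snap(n,n+'0'); print(n,cam(d[n]),np.round(d[n]['R'],2).tolist(),d[n]['fx'])
pickle.dump(d,open('d0.pkl','wb'))
print(r.sense())
E
```

```text
top [0.45532076 0.03180485 1.26333028] [[-0.01, -1.0, -0.01], [-1.0, 0.02, -0.08], [0.08, 0.01, -1.0]] 488.9772971938374
side [ 0.07861436 -0.83848185  0.72219605] [[0.88, -0.48, -0.0], [-0.26, -0.48, -0.84], [0.4, 0.74, -0.55]] 488.8777387724131
wrist [0.1109728  0.59380208 0.38336598] [[0.3, 0.95, -0.0], [0.92, -0.29, 0.27], [0.26, -0.08, -0.96]] 286.6673762730615
{'clock': 0.15, 'joints': array([ 6.91728727e+01,  5.25412777e+00,  7.05662857e+01, -5.38028577e-04,
        1.04265489e+02, -3.24940760e+00]), 'joint_vel': array([-0.03498917, -0.06589158, -0.16124765,  0.04500296, -0.04984746,
       -0.0039256 ]), 'joint_torque': array([ 1.56046950e-03, -4.47043133e+01, -4.06908202e+01,  6.98887347e-02,
        2.73511838e-02, -1.04068934e-04]), 'tcp_pos': array([0.18122929, 0.57203222, 0.40375419]), 'orientation': array([-1.79914206e+02, -4.34835651e-03,  1.62422145e+02]), 'contact_force': array([ 0.76020972,  0.17767555, -0.75951453]), 'torque': array([0.00554905, 0.00760049, 0.03649716]), 'gripper_force': 0.0, 'opening': 0.08779523309716096}
```

View pics/top0.png

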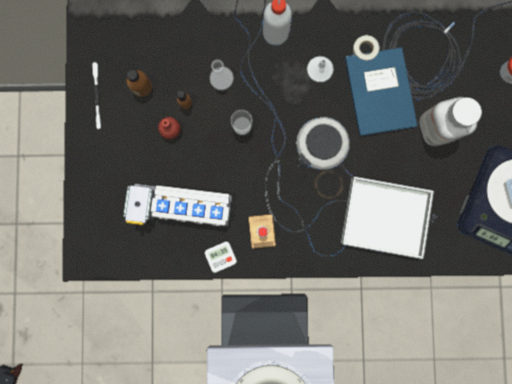

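View pics/side0.png

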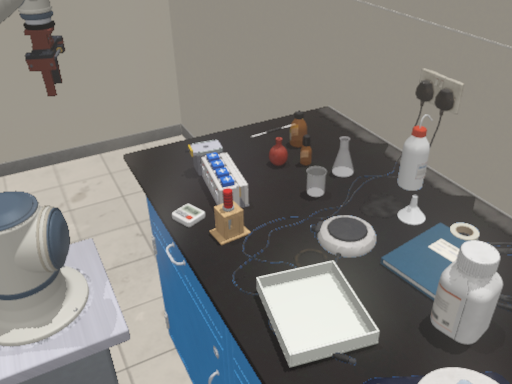

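The top view shows the manifold at (138..230, 185..225) with four blue caps at about (163,206), (181,208), (200,210) and (217,212). The slide plate's dark hole is near (138,204), the drift's red grip at (262,232) and the tray near (388,218). The timer is at (221,257), the beaker at (241,122) and the bulb at (169,127). All four cartridges are present.

```bash
cat >> h.py <<'E'
def blobs(s,kind,amin=15):
    hsv=cv2.cvtColor(s['frame'],cv2.COLOR_RGB2HSV); h,S,V=cv2.split(hsv)
    if kind=='blue': m=(h>100)&(h<130)&(S>120)&(V>80)
    elif kind=='red': m=((h<6)|(h>172))&(S>150)&(V>90)
    elif kind=='white': m=(S<40)&(V>170)
    n,l,st,c=cv2.connectedComponentsWithStats(m.astype(np.uint8))
    return [(st[i,4],c[i],(l==i)) for i in range(1,n) if st[i,4]>=amin]
E
python3 - <<'E'
from h import *
import pickle
d=pickle.load(open('d0.pkl','rb')); s=d['top']
for k,z in(('blue',.077),('red',.122)):
    for a,c,m in blobs(s,k):
        if c[1]<280 and c[0]<300: print(k,a,c.round(1),ray(s,*c,z).round(4))
for a,c,m in blobs(s,'white',500):
    if c[1]<270:
        q=cv2.minAreaRect(np.argwhere(m)[:,::-1].astype(np.float32)); print('white',a,c.round(1),[ray(s,*p,.038).round(3).tolist() for p in cv2.boxPoints(q)])
print('slidehole',ray(s,138,204,.075),'timer',ray(s,221,257,.018),'beaker',ray(s,241,122,.03))
E
```

```text
blue 89 [162.8 205.7] [0.508  0.2555 0.077 ]
blue 90 [180.5 207.8] [0.5022 0.2124 0.077 ]
blue 91 [198.4 210. ] [0.4962 0.1688 0.077 ]
blue 87 [216.3 212. ] [0.4908 0.1255 0.077 ]
red 143 [278.1   6.1] [ 0.9839 -0.0315  0.122 ]
red 164 [168.5 126.9] [0.6925 0.2335 0.122 ]
red 51 [262.4 231.5] [0.4426 0.015  0.122 ]
white 603 [380.7  79. ] [[0.845, -0.252, 0.038], [0.857, -0.331, 0.038], [0.807, -0.337, 0.038], [0.795, -0.259, 0.038]]
white 1134 [  8.6 122.6] [[0.808, 0.681, 0.038], [0.807, 0.635, 0.038], [0.646, 0.631, 0.038], [0.647, 0.677, 0.038]]
white 2748 [ 41.9 122.7] [[0.646, 0.626, 0.038], [0.807, 0.63, 0.038], [0.805, 0.517, 0.038], [0.645, 0.514, 0.038]]
white 1017 [458.7 113.3] [[0.758, -0.425, 0.038], [0.785, -0.536, 0.038], [0.696, -0.554, 0.038], [0.669, -0.444, 0.038]]
white 770 [322.7 141.8] [[0.669, -0.06, 0.038], [0.752, -0.145, 0.038], [0.664, -0.229, 0.038], [0.581, -0.143, 0.038]]
white 1038 [  7.6 188.8] [[0.64, 0.677, 0.038], [0.639, 0.636, 0.038], [0.474, 0.632, 0.038], [0.475, 0.672, 0.038]]
white 2921 [ 40.6 189.1] [[0.641, 0.631, 0.038], [0.64, 0.516, 0.038
[... 303 characters left out ...]
137.2 203.1] [[0.479, 0.364, 0.038], [0.567, 0.35, 0.038], [0.556, 0.291, 0.038], [0.468, 0.305, 0.038]]
white 1590 [190.9 203.6] [[0.484, 0.295, 0.038], [0.563, 0.286, 0.038], [0.536, 0.093, 0.038], [0.458, 0.104, 0.038]]
white 947 [  6.6 258.1] [[0.467, 0.672, 0.038], [0.467, 0.637, 0.038], [0.301, 0.632, 0.038], [0.302, 0.667, 0.038]]
white 3227 [ 41.4 260. ] [[0.468, 0.635, 0.038], [0.469, 0.469, 0.038], [0.301, 0.463, 0.038], [0.3, 0.627, 0.038]]
white 538 [219.7 256.8] [[0.396, 0.162, 0.038], [0.421, 0.101, 0.038], [0.366, 0.078, 0.038], [0.342, 0.139, 0.038]]
slidehole [0.51315193 0.31628989 0.075     ] timer [0.3788492  0.11918572 0.018     ] beaker [0.72138362 0.06393825 0.03      ]
```

```bash
python3 - <<'E'
from h import *
import pickle
d={}
r.reach([.498,.235,.36],[180,0,82.5]); d['man']=snap('wrist','w_man')
for a,c,m in blobs(d['man'],'blue',40): print('blue',a,c.round(1),ray(d['man'],*c,.077).round(4))
r.reach([.4426,.015,.40],[180,0,82.5]); s=d['dr']=snap('wrist','w_dr')
for a,c,m in blobs(s,'red',40): print('red',a,c.round(1),ray(s,*c,.122).round(4))
print(r.sense()['tcp_pos'],r.sense()['joints'],r.sense()['clock'])
pickle.dump(d,open('d1.pkl','wb'))
E
```

```text
blue 760 [264.  167.4] [0.5085 0.2584 0.077 ]
blue 749 [263.5 210.5] [0.5028 0.2164 0.077 ]
blue 688 [263.  250.6] [0.497  0.1739 0.077 ]
blue 301 [262.6 280.1] [0.4925 0.1403 0.077 ]
red 88 [191.1 111.8] [0.3971 0.096  0.122 ]
red 398 [255.8 193.8] [0.4429 0.0156 0.122 ]
[0.44295851 0.01597564 0.39957373] [-2.34453132e+00 -1.90923715e+01  9.34159478e+01  2.95130905e-02
  1.05710522e+02  5.07811014e+00] 2.8667
```

View pics/w_man.png

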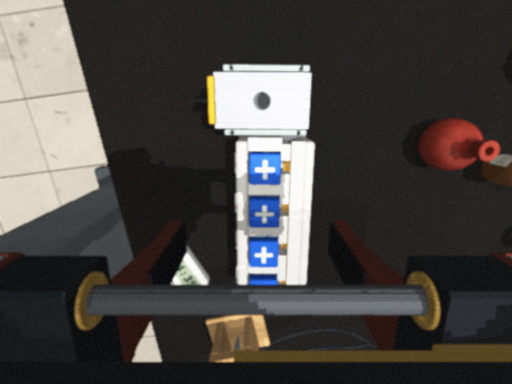

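View pics/w_dr.png

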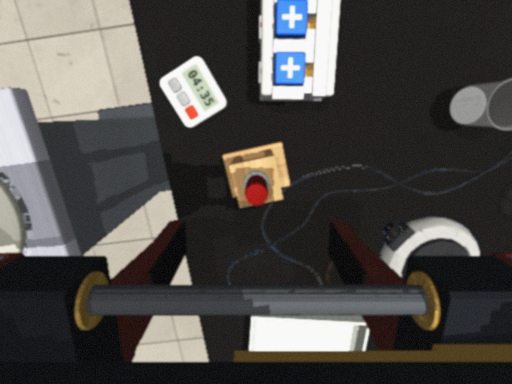

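The wrist view shows the slide plate with its hole at (262,100), and the yellow handle to its left at (211,100). The second picture shows the red drift top at (256,190), clear all round for grasping.

```bash
python3 - <<'E'
from h import *
import pickle
r.reach([.5105,.245,.30],[180,0,82.5]); s=snap('wrist')
pickle.dump(s,open('d2.pkl','wb'))
u,v=proj(s,[.513,.316,.075]); print(u,v,r.sense()['tcp_pos'])
u0,v0=int(u)-40,int(v)-30
c=s['frame'][max(v0,0):v0+60,u0:u0+80]
cv2.imwrite('pics/hole.png',cv2.cvtColor(cv2.resize(c,None,fx=8,fy=8,interpolation=cv2.INTER_NEAREST),cv2.COLOR_RGB2BGR))
g=cv2.cvtColor(s['frame'],cv2.COLOR_RGB2GRAY)
for th in(110,150):
    n,l,st,ce=cv2.connectedComponentsWithStats((g<th).astype(np.uint8))
    for i in range(n):
        if abs(ce[i][0]-u)<40 and abs(ce[i][1]-v)<30 and st[i,4]<2000: print(th,st[i],ce[i],ray(s,*ce[i],.075))
    
E
```

```text
245.06271672291822 115.43550868454135 [0.51076914 0.24414711 0.30113438]
110 [240 103  16  21 243] [247.60493827 112.67901235] [0.51499971 0.31759087 0.075     ]
150 [236 102  21  22 347] [246.09510086 112.61095101] [0.51397289 0.31777151 0.075     ]
```

View pics/hole.png

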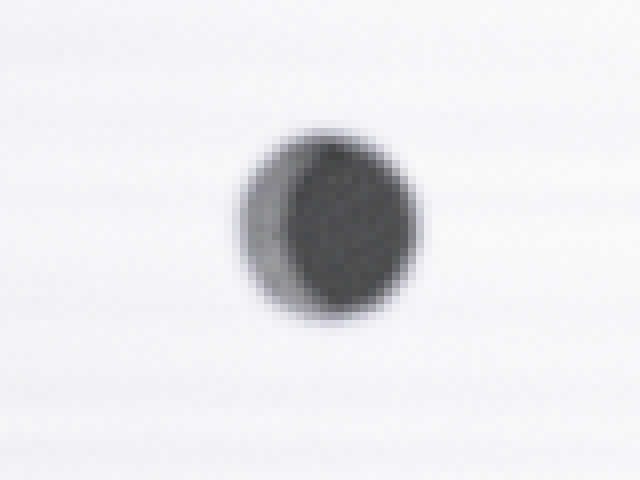

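```bash
python3 - <<'E'
from h import *
O=[180,0,82.5]
r.let_go()
r.reach([.4428,.0153,.36],O); r.servo_line([.4428,.0153,.265])
r.grab(60); print(r.sense()['opening'],r.sense()['gripper_force'],r.sense()['tcp_pos'],r.sense()['contact_force'])
r.servo_line([.4428,.0153,.39]); print(r.sense()['opening'],r.sense()['contact_force'])
r.reach([.5175,.3173,.36],O); r.wait(.3)
s=r.sense();print(s['tcp_pos'],s['contact_force'],s['torque'],s['clock'])
snap('wrist','w_held');a=snap('side'); b=snap('top')
u,v=map(int,proj(a,[.5175,.3173,.12])); cv2.imwrite('pics/side_held.png',cv2.cvtColor(cv2.resize(a['frame'][max(v-50,0):v+50,u-60:u+60],None,fx=5,fy=5),cv2.COLOR_RGB2BGR)); print(u,v)
E
```

```text
0.021174799138014948 60.000118017196655 [0.4427567  0.01532297 0.26494822] [-0.58867976 -0.26435947 -0.14682329]
0.02122412634201167 [ 0.32702523  0.33087639 -1.57293506]
[0.51773404 0.31634188 0.36055532] [ 0.62310364  1.16377113 -1.27677919] [-0.04100691  0.04945095 -0.01344784] 9.4167
205 131
```

View pics/w_held.png

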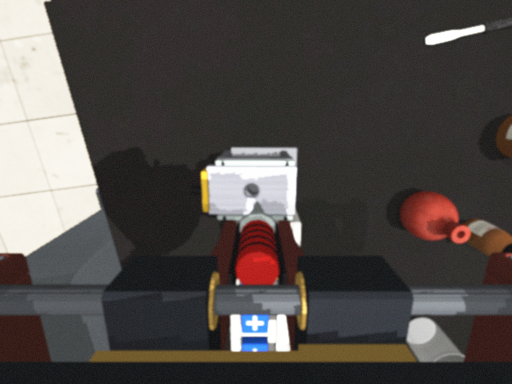

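View pics/side_held.png

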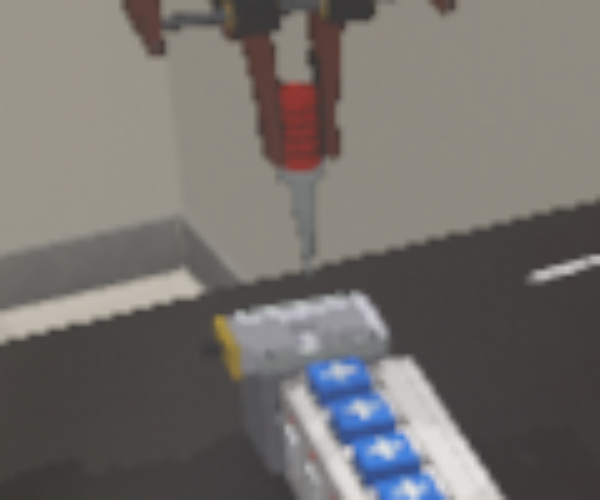

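```bash
cat >> h.py <<'E'
def go(p,speed=.05,rot=None):
    """line, then trim the steady tracking error"""
    p=np.array(p,float); r.servo_line(p,rot,speed); r.wait(.15)
    e=p-r.sense()['tcp_pos']
    if np.linalg.norm(e)<.004: r.servo_line(p+e,rot,.05); r.wait(.1)
    return p+e
E
python3 - <<'E'
from h import *
go([.5172,.3168,.335]); f0=r.sense()['contact_force']; print(r.sense()['tcp_pos'],f0)
cmd=np.array([.5172,.3168,.335])+0
for z in np.arange(.331,.2985,-.004):
    cmd[2]=z; r.servo_line(cmd,None,.03); r.wait(.15); s=r.sense(); f=s['contact_force']-f0
    print(z.round(3),s['tcp_pos'].round(4),f.round(1),s['torque'].round(2))
    if abs(f[2])>12 or np.hypot(*f[:2])>12: print('stop');break
E
```

```text
[0.51716203 0.31675799 0.33449573] [-0.38638452  0.97190211 -1.01504218]
0.331 [0.5172 0.3168 0.331 ] [ 0.8 -0.1  0.1] [-0.05  0.05 -0.01]
0.327 [0.5172 0.3168 0.327 ] [-1.1 -1.2  0.9] [-0.05  0.08  0.04]
0.323 [0.5172 0.3168 0.323 ] [ 0.3 -1.3  0. ] [-0.07  0.08 -0.03]
0.319 [0.5172 0.3168 0.319 ] [-0.3 -1.2  0.6] [-0.04  0.03  0.03]
0.315 [0.5171 0.3168 0.3147] [-0.9 -0.9 -1.4] [0.01 0.3  0.02]
0.311 [0.517  0.3169 0.3107] [-1.8  0.6 -0.8] [0.25 0.62 0.04]
0.307 [0.5172 0.3168 0.3068] [-2.4 -0.   0.3] [ 0.28  0.59 -0.  ]
0.303 [0.5172 0.3168 0.3028] [-0.6  0.3 -0.6] [0.27 0.45 0.03]
0.299 [0.5172 0.3168 0.2987] [-1.6  0.5 -0.8] [0.38 0.43 0.05]
```

```bash
python3 - <<'E'
from h import *
f0=np.array([-.4,.0,-1.0]); cmd=np.array([.5172,.3172,.299])
go_t0=np.array([-.05,.05])
for z in np.arange(.296,.2665,-.002):
    cmd[2]=z; r.servo_line(cmd,None,.02); r.wait(.15); s=r.sense(); f=s['contact_force']-f0; t=s['torque'][:2]-go_t0
    F=np.array([-t[1],t[0]])/.21   # lateral force at drift from moment
    print(z.round(3),s['tcp_pos'].round(4),f.round(1),F.round(1))
    if abs(f[2])>30 or np.hypot(*f[:2])>20: print('stop');break
    ex=F-np.array([-2.5,0.3]); cmd[:2]+=np.clip(ex*.00008,-.0004,.0004)
print(s['clock'],cmd)
E
```

```text
0.296 [0.5172 0.3172 0.2959] [-1.4  1.7  0.5] [-2.1  1.2]
0.294 [0.5172 0.3173 0.2939] [-1.8  1.4  1.1] [-2.3  1.3]
0.292 [0.5173 0.3174 0.2919] [-1.9  2.5  1.7] [-2.1  1.3]
0.29 [0.5173 0.3174 0.2898] [-1.8  0.1  0.5] [-2.   1.2]
0.288 [0.5173 0.3175 0.2879] [-2.4  1.4  0.5] [-1.9  1. ]
0.286 [0.5174 0.3175 0.2857] [-1.5  1.1 -0.4] [-1.7  0.8]
0.284 [0.5174 0.3176 0.2837] [-2.   1.4 -0.1] [-1.5  0.9]
0.282 [0.5174 0.3177 0.2819] [-2.6  0.3  0.1] [-2.5  0.7]
0.28 [0.5174 0.3177 0.2801] [-3.2 -0.5  3.5] [-4.7  0.6]
0.278 [0.5172 0.3178 0.2782] [-4.4 -0.1  4.1] [-5.2  0.4]
0.276 [0.5169 0.3178 0.2759] [-4.2  1.4  3.4] [-5.2  0.7]
0.274 [0.5168 0.3178 0.2738] [-3.7  1.1  2. ] [-5.   0.9]
0.272 [0.5167 0.3178 0.2719] [-3.7  0.3  1.9] [-4.5  0.9]
0.27 [0.5166 0.3178 0.27  ] [-2.8  0.2  1.4] [-3.5  0.7]
0.268 [0.5165 0.3178 0.268 ] [-2.5  1.   1.5] [-3.   0.4]
20.65 [0.51640198 0.31788389 0.268     ]
```

```bash
python3 - <<'E'
from h import *
cmd=np.array([.51640198,.31788389,.268])
for z in np.arange(.267,.262,-.0005):
    cmd[2]=z; r.servo_line(cmd,None,.02); r.wait(.15); s=r.sense(); f=s['contact_force']; print(z.round(4),s['tcp_pos'][2].round(4),f.round(1),s['opening'])
    if f[2]>18: break
r.let_go(); r.wait(.2); print(r.sense()['contact_force'])
cmd[2]=.36; r.servo_line(cmd); 
r.reach([.5105,.240,.36],[180,0,82.5]); snap('wrist','w_seat')
a=snap('side'); u,v=map(int,proj(a,[.5175,.3173,.08])); cv2.imwrite('pics/side_seat.png',cv2.cvtColor(cv2.resize(a['frame'][v-50:v+50,u-60:u+60],None,fx=5,fy=5),cv2.COLOR_RGB2BGR))
s=snap('wrist')
for k,z in(('blue',.077),('red',.125)):
    for ar,c,m in blobs(s,k,40):print(k,ar,c.round(1),ray(s,*c,z).round(4))
E
```

```text
0.267 0.2679 [-5.5 -1.   5.1] 0.021350883524599452
0.2665 0.2679 [-6.3 -2.1  7.5] 0.02144495355965297
0.266 0.2679 [-5.8 -2.   9.9] 0.021491448682471558
0.2655 0.2679 [-7.4 -2.1 11.3] 0.02122467086272556
0.265 0.2679 [-7.5 -2.6 13. ] 0.02118815332922239
0.2645 0.2679 [-9.2 -2.1 13.9] 0.021018571627811258
0.264 0.2679 [-10.1  -2.9  15.4] 0.02135661637089325
0.2635 0.2679 [-11.   -2.9  18.3] 0.02166064386181425
[-0.07605215 -0.76934301  0.30431108]
blue 779 [252.1 174.1] [0.509  0.2582 0.077 ]
blue 732 [251.9 216.5] [0.5032 0.2166 0.077 ]
blue 640 [251.8 256. ] [0.4974 0.1744 0.077 ]
blue 126 [251.8 282. ] [0.4933 0.1447 0.077 ]
red 651 [251.5 107. ] [0.5173 0.3169 0.125 ]
red 2168 [447.2 149.6] [0.6576 0.2679 0.125 ]
```

View pics/side_seat.png

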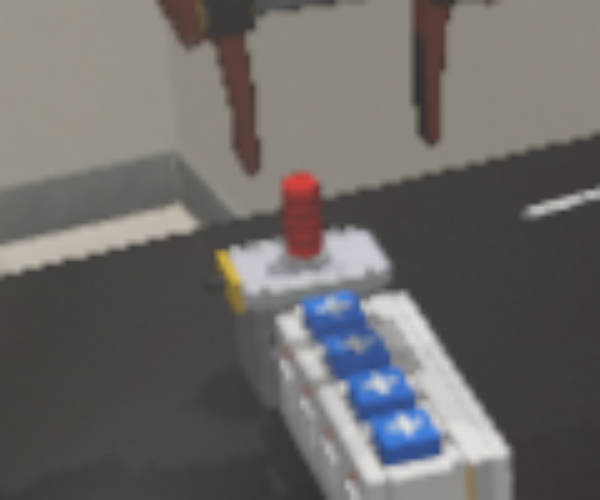

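The drift is seated: the collar lies on the plate, and the height matches (0.0749 against 0.075). Next I press the cartridges.

```bash
cat >> h.py <<'E'
O=[180,0,82.5]
def cart(i): return np.array([.5083,.2565])-i*.044*np.array([.1305,.9914])
def press(i):
    x,y=cart(i); r.reach([x,y,.30],O); r.grab(10); go([x,y,.266]); f0=r.sense()['contact_force'][2]
    z=.263; zc=None
    while z>.238:
        r.servo_line([x,y,z],None,.03); r.wait(.1); s=r.sense(); f=s['contact_force'][2]-f0; a=s['tcp_pos'][2]
        if f>2.5 and zc is None: zc=a
        if a<.2506 or f>22: break
        z-=.001
    print(i,'contact',zc,'bottom',a,'f',f)
    r.servo_line([x,y,.30],None,.06); r.wait(.1)
E
python3 - <<'E'
from h import *
for i in range(4): press(i)
r.let_go(); x,y=cart(0); r.reach([x,y,.36],O); s=snap('wrist','w_pop')
for ar,c,m in blobs(s,'blue',40):print(ar,c.round(1),ray(s,*c,.099).round(4))
a=snap('side'); u,v=map(int,proj(a,[.50,.20,.08])); cv2.imwrite('pics/side_pop.png',cv2.cvtColor(cv2.resize(a['frame'][v-50:v+50,u-60:u+60],None,fx=5,fy=5),cv2.COLOR_RGB2BGR)); print(r.sense()['clock'])
E
```

```text
0 contact 0.25726735771571685 bottom 0.25059443506924794 f 5.032175712167147
1 contact 0.25945445868587724 bottom 0.25059551353819 f 6.325676921569383
2 contact 0.25941367592654585 bottom 0.25056181207992334 f 6.829980636631509
3 contact 0.2581723707074933 bottom 0.25050438623949745 f 6.016342335061557
892 [256.1 195. ] [0.5089 0.2594 0.099 ]
823 [255.7 239.7] [0.503  0.2173 0.099 ]
532 [255.5 275.1] [0.498 0.181 0.099]
486 [256.2 324.8] [0.4913 0.1251 0.099 ]
61.1333
```

View pics/side_pop.png

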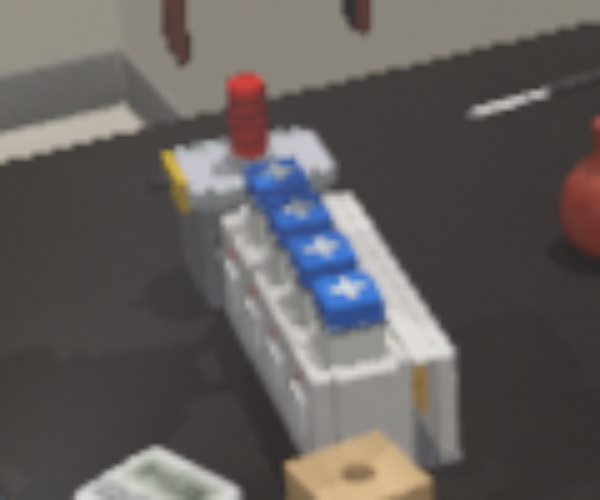

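```bash
cat >> h.py <<'E'
def tray():
    s=snap('top'); hsv=cv2.cvtColor(s['frame'],cv2.COLOR_RGB2HSV); m=((hsv[...,1]<45)&(hsv[...,2]>165)).astype(np.uint8)
    m[:150]=0; m[275:]=0; m[:,:300]=0
    n,l,st,c=cv2.connectedComponentsWithStats(m); i=1+np.argmax(st[1:,4])
    q=cv2.boxPoints(cv2.minAreaRect(np.argwhere(l==i)[:,::-1].astype(np.float32)))
    P=np.array([ray(s,*p,.038)[:2] for p in q]); e=[P[1]-P[0],P[2]-P[1]]
    L=[np.linalg.norm(v) for v in e]; ls=e[int(np.argmax(L))]; ls=ls*np.sign(ls[1]); ls/=np.linalg.norm(ls)
    print('tray',P.mean(0).round(3),np.round(L,3),np.degrees(np.arctan2(-ls[0],ls[1])).round(1))
    assert .155<min(L)<.19 and .185<max(L)<.22
    return P.mean(0),np.array([ls[1],-ls[0]]),ls
def pull(i,off):
    x,y=cart(i); r.let_go(); r.reach([x,y,.32],O); go([x,y,.251],.08)
    r.grab(25); r.wait(.1); s=r.sense(); print(i,'open',s['opening'],'F',s['contact_force'].round(1),s['tcp_pos'].round(4))
    assert .026<s['opening']<.034
    r.servo_line([x,y,.30],None,.05); s=r.sense(); print('  lifting F',s['contact_force'].round(1))
    r.servo_line([x,y,.39],None,.15)
    c,ax,ay=tray(); p=c+off*ay; yaw=np.degrees(np.arctan2(ay[1],ay[0]))
    rot=[180,0,yaw]; r.reach([p[0],p[1],.36],rot); print('  open',r.sense()['opening'])
    r.servo_line([p[0],p[1],.245]); f0=r.sense()['contact_force'][2]
    for z in np.arange(.238,.223,-.002):
        r.servo_line([p[0],p[1],z],None,.05); s=r.sense()
        if s['contact_force'][2]-f0>3: break
    print('  set at',s['tcp_pos'].round(4),s['clock']); r.let_go(); r.wait(.1); r.servo_line([p[0],p[1],.36])
E
python3 - <<'E'
from h import *
pull(3,-.066)
a=snap('side','side1')
E
```

```text
3 open 0.03006565757373709 F [-1.7  0.   0.1] [0.4908 0.1256 0.2501]
  lifting F [ 0.4 -0.5 -1.4]
tray [ 0.427 -0.298] [0.172 0.204] -10.9
  open 0.03011116460426079
  set at [ 0.4145 -0.3626  0.2248] 71.1917
```

View pics/side1.png

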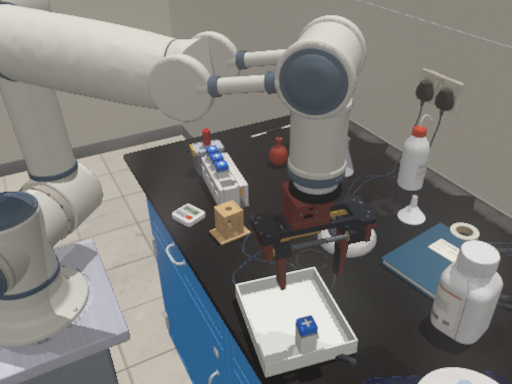

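The cartridge stands in the tray at (306,335). The tray has been knocked about 46 mm toward the robot, and the per-placing check picked that up. I'll carry on with the rest.

```bash
python3 - <<'E'
from h import *
for i,o in((2,-.022),(1,.022),(0,.066)): pull(i,o)
r.reach([.35,.1,.45],O); r.move_joints([60,*r.sense()['joints'][1:]])
snap('side','side2'); t=snap('top','top2')
E
```

```text
2 open 0.03026523319072486 F [-0.4 -0.9 -0.1] [0.4965 0.1692 0.2501]
  lifting F [ 0.4 -0.2 -1.1]
tray [ 0.427 -0.298] [0.171 0.204] -11.1
  open 0.030003304357402127
  set at [ 0.423  -0.3192  0.225 ] 84.8083
1 open 0.02993647974416064 F [-0.3  0.2  0.1] [0.5024 0.2128 0.2502]
  lifting F [-0.2 -0.3 -0.6]
tray [ 0.427 -0.298] [0.171 0.205] -11.1
  open 0.03002751698852569
  set at [ 0.4314 -0.2763  0.2251] 98.3833
0 open 0.029869642463730875 F [-0.8  0.3  0.8] [0.5081 0.2564 0.2501]
  lifting F [-0.1  0.4 -0.9]
tray [ 0.427 -0.297] [0.172 0.204] -10.9
  open 0.029996360354877908
  set at [ 0.4397 -0.2327  0.225 ] 111.9583
```

View pics/side2.png

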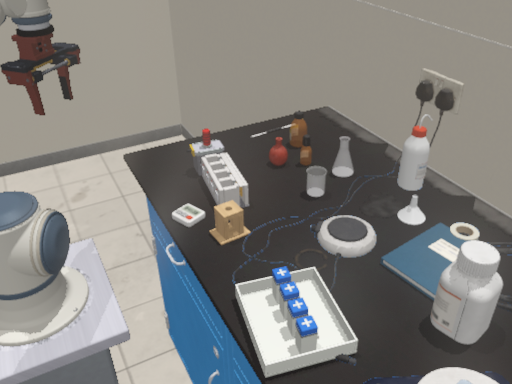

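View pics/top2.png

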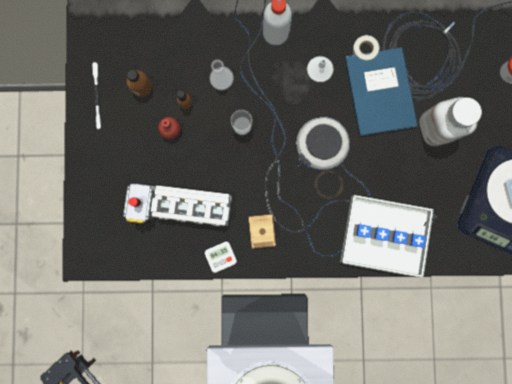

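The pictures show all four cartridges upright in the tray (at (364,231) to (418,240) in the top view) and the pockets empty. The drift is seated at (134,202), and the timer, beaker and bulb have not moved.

```bash
python3 -c "
from station import r
print(r.hand_in())"
```

```text
the job is handed in; nothing more can be done
None
```

The job is done and handed in: the drift is seated in the lock holes with its collar on the plate, all four spent cartridges are standing in the tray, and the timer, beaker and bulb were not moved.

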